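# Hang two hanger plates on the keeper peg

### The arm

A 6-joint arm with a two-finger parallel gripper is mounted at the origin on a cart in front of the work surface, level with it; the furniture and walls round the work are solid. World frame = base frame: x ahead of the robot, y to its left, z up, the work surface at z = 0. Lengths are in m, angles in rad, forces in N, time in s.
With the tool pointing down it reaches from about 0.325 to 0.775 m from the base axis. Payload 9.3 kg.
Tool frame: the origin (TCP) lies between the finger pads; the fingertips stand 22 mm ahead of it and the grasp point (between the pads) lies 3 mm ahead of it; z points along the fingers, y is the line along which they close (so a half turn about z gives the same grasp; the last joint's range is limited). The gripper opens to 85 mm and grips with 20 to 120 N. Pads are 22 mm wide; open, the fingers measure 114 mm over their backs; the gripper's body (76 mm by 85 mm) begins 54 mm behind the grasp point. The pads swing forward as they close: fully open they stand 13 mm farther back than shut.
Start: joints at [-1.433, 0.259, 0.021, 1.334, 0, 1.418], TCP at [0.158, -0.527, 0.253] pointing down, gripper open.
Joint ranges: [-3.04, 3.04], [-0.91, 1.82], [-1.04, 1.36], [-1.92, 1.95], [-1.52, 1.45], [-3.14, 3.14]. Speed limits (rad/s): [2.22, 2.22, 2.79, 3.14, 3.14, 3.14].

### API

Orientations are given as a unit quaternion [w, x, y, z].
In Python, from workcell import manip gives the robot as it stands. The module is installed in compiled form; this text tells all that it offers.
- The arm moves only by the shell command python3 -m crank 'ROWS' [FORCE]. ROWS is JSON, a list of rows, each an object with "travel": the shift along the tool's x, y, z in mm, a list of three; "spin": the turn about the tool's z in rad; "claw": the finger opening in mm, from 0 to 85.4. In form: [{"travel": [dx, dy, dz], "spin": spin, "claw": claw}, ...]. A call has 1 to 5 rows; each row shifts and turns the commanded pose from where the row before left it, along the tool's axes as they then stand; what a row does not reach is not made up. A row lasts 1/8 s, in which the tool goes at most 62.5 mm and 10.7 degrees, less where a joint would pass 70% of its speed; a pose out of reach is approached as far as the arm can. A call is refused whole if a number of a shift passes 62.5 or a number of a turn 0.188, either way. A call with a gripper value outside its range is refused whole. The fingers move at their own pace and stop on an object; FORCE is the grip in N (left out, the last holds). Time passes only in rows, so rows that do not move let the fingers close. It gives the time, the measured TCP pose, the force, the opening and the grip force at its end, in the units of the state.
- manip.state(): the state, without advancing time (a new reading comes with each control period).
- manip.get_image(name): name is "side" or "top"; returns (picture, depth): 420x560x3 uint8, blue, green, red; 420x560 float32, m along the optical axis (not along the pixel's ray), 0 where there is no reading.
- manip.camera_params(name): a dict with "vfov" (degrees; the focal length in pixels is half the picture's height over the tangent of half this angle, whatever the lens; pixels are square), "cx", "cy" (the principal point, pixels), "R" (3x3) and "t" (3): a world point X has camera coordinates R X + t. Camera axes: x right, y down, z forward; pixel columns grow to the right and rows downward; lengths in m; the calibration is good to about 2 mm. A picture is of the moment at which its call begins. camera_params takes no time and is no camera call.
- manip.hand_in(): hands the job in; it is judged then, once.
The state is a dict: "time_s": time; "q": joint angles; "qd": joint speeds; "joint_torque": joint torques, N m; "ee_pos": TCP position; "tcp_rot": TCP orientation; "force": force on the tool from outside, world axes, zero at the start; "torque": the same for the moment, N m; "opening": finger opening in m; "grasp_force": force on a finger pad.
Only numpy, scipy, OpenCV 4.12 (cv2) and the standard library are available. Lean on these libraries where they do the work, as an engineer would, in place of code of your own. Each camera call takes 0.05 s, during which the arm holds its last target. There are 200 camera calls.

### The job

Take two of the three light-metal hanger plates out of the wooden rack and hang them by their eyes on the stand's peg. Push each one in past the drop flap near the peg's tip, so that the flap lifts and then falls shut again, hanging straight down with both plates kept behind it. Leave the third plate standing in the rack and the other things on the bench undisturbed.

Things in the scene. Friction and masses are not known exactly. Their poses are not given: they have to be found in the camera images.
- plate_1: light-metal hanger plate, one of three equal: 10 mm thick (x), 60 wide (y), 142 tall (z), 140 g; origin at the centre of its foot. Solid up to 45 mm; above that the eye (see its seat point); sloping shoulders, 105 mm high beside the tab; on top a tab to grip by, 30 wide (y), 10 thick, up to 142 mm. Starts upright in the rack, both y sides of the tab free (the slot nearest the robot).
- plate_2: light-metal hanger plate, one of three equal: 10 mm thick (x), 60 wide (y), 142 tall (z), 140 g; origin at the centre of its foot. Solid up to 45 mm; above that the eye (see its seat point); sloping shoulders, 105 mm high beside the tab; on top a tab to grip by, 30 wide (y), 10 thick, up to 142 mm. Starts upright in the rack, both y sides of the tab free (the middle slot).
- plate_3: light-metal hanger plate, one of three equal: 10 mm thick (x), 60 wide (y), 142 tall (z), 140 g; origin at the centre of its foot. Solid up to 45 mm; above that the eye (see its seat point); sloping shoulders, 105 mm high beside the tab; on top a tab to grip by, 30 wide (y), 10 thick, up to 142 mm. Starts upright in the rack, both y sides of the tab free (the farthest slot).
- plate_1_seat (a point): apex of the roof of plate_1's eye, on the mid-plane, 92 mm above the foot: the peg bears here when it hangs. Axes as the plate's. The eye is a house-shaped opening through the plate along x, 40 mm wide, floor 45 mm above the foot, sides up to 85 mm, gabled roof up to this apex.
- plate_2_seat (a point): apex of the roof of plate_2's eye, on the mid-plane, 92 mm above the foot: the peg bears here when it hangs. Axes as the plate's. The eye is a house-shaped opening through the plate along x, 40 mm wide, floor 45 mm above the foot, sides up to 85 mm, gabled roof up to this apex.
- plate_3_seat (a point): apex of the roof of plate_3's eye, on the mid-plane, 92 mm above the foot: the peg bears here when it hangs. Axes as the plate's. The eye is a house-shaped opening through the plate along x, 40 mm wide, floor 45 mm above the foot, sides up to 85 mm, gabled roof up to this apex.
- rack: fixed wooden rack, 170 (x) x 90 (y) x 45 mm tall, origin at the centre of its underside. Three slots across it at x = -50, 0 and +50 mm, each 13 mm (x) by 64 mm (y), 35 mm deep, floor 10 mm above the bench; a plate slides out straight up.
- keeper_stand: fixed grey stand on the bench; origin at bench level under the peg, x along the peg from its tip towards the post. Base plate 190 x 110 x 10 mm (x -83 to 107 mm). Level round peg, 10 mm diameter, axis 150 mm up at y = 0, from x = -60 mm to the post; 20 mm collar at x = 45 to 49. Post 44 mm wide, near face x = 48 mm, top 8 mm above the peg axis; nothing above the peg.
- peg_tip (a point): the centre of the peg's free end, x = -60 mm and z = 150 mm in the stand's frame; axes as the stand's.
- keeper_flap (a joint): drop flap, rad: 0 hangs shut; grows as it swings towards the post and up, stop 1.3; never outward. Pivot on the peg axis 8 mm in from the tip. 18 mm wide, 5 mm above to 56 mm below the axis (17 below when lifted). 25 g, no spring: the eye's floor lifts it with under 1 N as the plate is pushed in; it falls once the plate's mid-plane is about 55 mm past the pivot.
- masking_tape: bystander: masking tape roll, 90 mm diameter, 25 mm high, lying flat; origin under its centre.
- tape_measure: bystander: tape measure, 64 x 71 x 35 mm; origin under its centre.
- marker: bystander: marker pen, 14 x 128 x 14 mm, lying; origin under its centre.
Things that resemble listed ones, but are neither listed nor needed, are in the scene too. What is shaped like the plate_3 but orange is not meant.

How it is judged:
By the outcome, as a careful person would: the job done as asked, in the order asked, and still so for the second after the job is handed in, with the robot touching nothing.
It also fails if it takes over 72 s, if anything falls off the work surface, if the arm or the gripper's body presses on something with over 40 N, if the wrist force passes 120 N, or if a joint passes its speed limit or range.

## Working session

There is one attempt and no reset: what is moved stays moved. The work goes in short steps, Python scripts to look and compute and a shell command to move; the robot and the scene stay as the last step left them, time stands still between calls to the robot, and variables do not carry over. Pictures are saved under pics/ and viewed, at most 12 in all, crops included, and the job is handed in when it is done.

```bash
mkdir -p pics; cat > h.py <<'E'
import numpy as np, cv2
from workcell import manip
def grab(n):
    im,d=manip.get_image(n); p=manip.camera_params(n); return im,d,p
def world(p,d,u,v,z=None):
    f=210/np.tan(np.radians(p['vfov'])/2); R=np.array(p['R']);t=np.array(p['t'])
    ray=np.array([(u-p['cx'])/f,(v-p['cy'])/f,1.])
    return R.T@(ray*d-t)
def cloud(d,p):
    f=210/np.tan(np.radians(p['vfov'])/2); R=np.array(p['R']);t=np.array(p['t'])
    v,u=np.mgrid[0:d.shape[0],0:d.shape[1]]
    c=np.stack([(u-p['cx'])/f*d,(v-p['cy'])/f*d,d],-1)
    return (c-t)@R
def proj(p,X):
    f=210/np.tan(np.radians(p['vfov'])/2)
    c=np.array(p['R'])@np.array(X)+np.array(p['t']); return f*c[0]/c[2]+p['cx'],f*c[1]/c[2]+p['cy']
E
python3 - <<'E'
from h import *
for n in('side','top'):
    im,d,p=grab(n); cv2.imwrite(f'pics/{n}0.png',im); np.savez(f'{n}0.npz',im=im,d=d); print(n,p)
print(manip.state())
E
```

```text
side {'vfov': 51.79863343324291, 'cx': 274.44268898133413, 'cy': 210.3263920201466, 'R': array([[ 0.9978959 , -0.06345112, -0.01333114],
       [-0.03877659, -0.41927108, -0.9070326 ],
       [ 0.05196287,  0.90564105, -0.42084931]]), 't': array([-0.54719754,  0.10625178,  1.10882909])}
top {'vfov': 44.51553572954227, 'cx': 291.0716722114081, 'cy': 220.13479739823708, 'R': array([[-0.02692629, -0.9996299 ,  0.00387803],
       [-0.98574087,  0.02590716, -0.16626409],
       [ 0.16610208, -0.00829961, -0.98607364]]), 't': array([-0.03872145,  0.5537575 ,  1.32499008])}
{'time_s': 0.1, 'q': array([-1.43261538e+00,  2.59104704e-01,  2.08592760e-02,  1.33366275e+00,
        1.72401459e-06,  1.41817925e+00]), 'qd': array([ 0.00129033, -0.00154472,  0.00241405,  0.00112563, -0.000736  ,
        0.00038999]), 'joint_torque': array([ 5.55752573e-03, -5.56696701e+01,  3.45068765e+01,  1.17364081e-02,
       -1.46695911e-04, -1.43655643e-05]), 'ee_pos': array([ 0.15765255, -0.52670616,  0.25275205]), 'tcp_rot': array([-5.55903478e-04,  9.89448020e-01,  1.44887219e-01,  4.87464635e-06]), 'force': array([-0.1234659 ,  0.12124186,  0.55226596]), 'torque': array([0.06623104, 0.03473997, 0.02587802]), 'grasp_force': 0.0, 'opening': 0.0856253369449186}
```

View pics/side0.png

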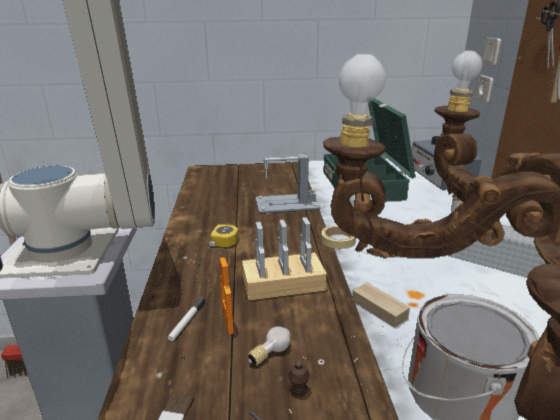

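View pics/top0.png

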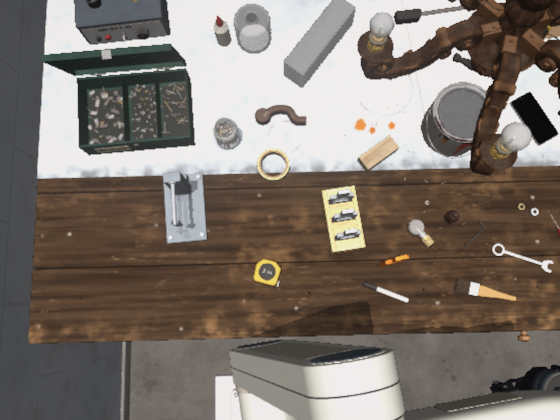

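Side view: rack at (284,275) with three metal plates, the stand at (290,180) with its tip pointing left towards the robot, and an orange decoy at (227,295). In the top view, plate tops are at (347,235), (344,215) and (341,196), the stand is at (185,205), and the orange decoy is at (397,259).

Now the measurements.

```bash
python3 - <<'E'
from h import *
def pca(q):
    c=np.median(q,0); w,v=np.linalg.eigh(np.cov((q-q.mean(0))[:,:2].T)); return np.degrees(np.arctan2(v[1,1],v[0,1])),np.sqrt(w)
for n in('top','side'):
    z=np.load(n+'0.npz'); p=manip.camera_params(n); W=cloud(z['d'],p); im=z['im'].astype(int); ok=z['d']>0
    if n=='top': box=(slice(180,255),slice(318,370)); sb=(slice(165,250),slice(155,215))
    else: box=(slice(210,300),slice(240,330)); sb=(slice(148,215),slice(250,325))
    w=W[box].reshape(-1,3); o=ok[box].ravel()
    r=w[o&(abs(w[:,2]-.045)<.005)]; rr=cv2.minAreaRect((r[:,:2]*1000).astype(np.float32)); print(n,'rack',rr,len(r))
    t=w[o&(w[:,2]>.12)]
    k=np.array([0.]); print(' tab pts',len(t),'zmax',np.percentile(t[:,2],98))
    if len(t)>10:
        _,l,c=cv2.kmeans((t*1000).astype(np.float32),3,None,(3,50,.1),5,0)
        for i in range(3):
            q=t[l.ravel()==i]; print('  ',c[i],q.min(0),q.max(0),pca(q))
    w=W[sb].reshape(-1,3); o=ok[sb].ravel()
    for lo,hi in((.004,.018),(.12,.149),(.149,.17)):
        q=w[o&(w[:,2]>lo)&(w[:,2]<hi)]
        if len(q)>5: print(' stand',lo,len(q),cv2.minAreaRect((q[:,:2]*1000).astype(np.float32)),q.min(0),q.max(0))
crop=np.load('top0.npz')['im'][170:265,310:420]; a=cv2.resize(crop,None,fx=3.6,fy=3.6,interpolation=2)
crop=np.load('top0.npz')['im'][160:250,150:220]; b=cv2.resize(crop,None,fx=3.8,fy=3.8,interpolation=2)
a=a[:342];b=b[:342]
cv2.imwrite('pics/crop1.png',np.hstack([a,b]))
E
```

```text
top rack ((553.9488525390625, -193.78173828125), (170.58724975585938, 90.40142822265625), 7.457475662231445) 1338
 tab pts 225 zmax 0.15571970157750206
   [ 502.8118  -198.22647  146.65167] [ 0.49734414 -0.21385788  0.12157127] [ 0.50930348 -0.18390386  0.15684623] (np.float64(95.544809522426), array([0.00326055, 0.0091896 ]))
   [ 601.5177  -186.4511   145.65724] [ 0.5966892  -0.20160271  0.12034548] [ 0.60882842 -0.17176866  0.15786421] (np.float64(96.99453891213302), array([0.0031561, 0.0089618]))
   [ 552.296   -192.23007  145.62965] [ 0.54645713 -0.20783043  0.12201936] [ 0.55982606 -0.17852839  0.15756712] (np.float64(95.51593382748305), array([0.0033294 , 0.00900997]))
 stand 0.004 2196 ((606.603515625, 239.26220703125), (240.36375427246094, 163.74317932128906), 1.103954792022705) [0.48670431 0.15798833 0.00400551] [0.72546549 0.32323472 0.01781892]
 stand 0.12 74 ((598.847412109375, 242.64881896972656), (43.41023254394531, 132.32424926757812), 86.88411712646484) [0.53249497 0.21824654 0.12036814] [0.66394649 0.26227478 0.14889163]
 stand 0.149 372 ((596.4839477539062, 236.785
[... 694 characters left out ...]
 0.49905403 -0.21422556  0.12027534] [ 0.51163295 -0.18134567  0.15442393] (np.float64(103.90659649391107), array([0.00301858, 0.00942922]))
 stand 0.004 1062 ((638.5201416015625, 413.3746337890625), (510.1123046875, 294.3589782714844), 89.73023223876953) [0.49147833 0.15827853 0.0040022 ] [0.78687094 0.66893034 0.017941  ]
 stand 0.12 144 ((599.887939453125, 239.8103485107422), (39.26066207885742, 132.2294158935547), 86.32597351074219) [0.53387268 0.21700675 0.12002398] [0.66550071 0.25700304 0.14890274]
 stand 0.149 172 ((600.7936401367188, 230.19778442382812), (134.36363220214844, 46.60875701904297), 13.231316566467285) [0.53114985 0.21720757 0.14902375] [0.66456415 0.26700022 0.16101521]
```

View pics/crop1.png

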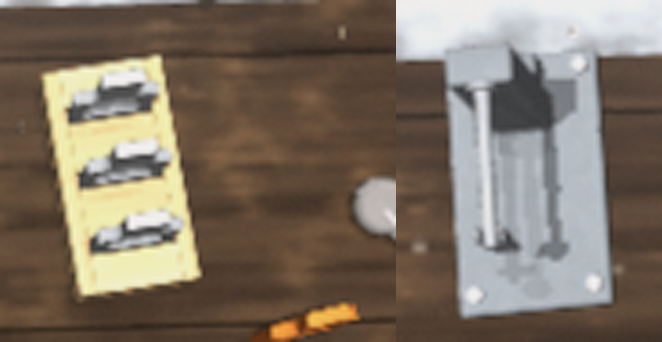

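Crop: three metal plates stand in the rack (crop (120,85), (130,160), (140,230)); the orange decoy is off to the lower right and is not wanted. I'll take plate_1 and plate_2. The peg runs from about (490,245) at its tip to (480,85) at the post. Next is a fit of the peg's line.

```bash
python3 - <<'E'
from h import *
for n in('top','side'):
    z=np.load(n+'0.npz'); p=manip.camera_params(n); W=cloud(z['d'],p).reshape(-1,3); o=(z['d']>0).ravel()
    m=o&(W[:,0]>.5)&(W[:,0]<.72)&(W[:,1]>.15)&(W[:,1]<.33)
    q=W[m&(W[:,2]>.144)&(W[:,2]<.165)&(W[:,0]<.625)]
    print(n,len(q),'z',np.percentile(q[:,2],[5,50,95]),'xmin',q[:,0].min())
    for a in np.arange(.525,.64,.015):
        s=q[(q[:,0]>=a)&(q[:,0]<a+.015)]
        if len(s): print('  %.3f'%a,len(s),s[:,1].min().round(4),s[:,1].max().round(4),s[:,2].max().round(4))
    s=q[q[:,0]>.55]; print(' fit',[np.polyfit(s[:,0],s[:,1],1)],'y@.58',np.polyval(np.polyfit(s[:,0],s[:,1],1),.58))
    b=W[m&(abs(W[:,2]-.01)<.0035)&(W[:,1]<.30)&(W[:,1]>.17)]
    print(' base',cv2.minAreaRect((b[:,:2]*1000).astype(np.float32)))
    t=W[m&(W[:,0]>.635)&(W[:,2]>.153)&(W[:,2]<.165)]; print(' post',len(t),cv2.minAreaRect((t[:,:2]*1000).astype(np.float32)),t.min(0),t.max(0))
E
```

```text
top 172 z [0.1486746  0.15356082 0.15825492] xmin 0.5294619051673928
  0.525 33 0.2235 0.2432 0.1602
  0.540 26 0.226 0.2401 0.1588
  0.555 24 0.2306 0.2388 0.1582
  0.570 26 0.2313 0.2413 0.1604
  0.585 23 0.2331 0.242 0.1597
  0.600 22 0.2334 0.2419 0.159
  0.615 18 0.235 0.2442 0.1608
 fit [array([0.07318266, 0.19364198])] y@.58 0.2360879227576939
 base ((610.3831176757812, 234.041259765625), (125.3077621459961, 215.7236785888672), 89.78450775146484)
 post 180 ((649.2990112304688, 241.88243103027344), (28.649883270263672, 43.17768478393555), 5.177358627319336) [0.6351956  0.22020152 0.15311579] [0.66415883 0.26395034 0.16400315]
side 109 z [0.14744188 0.15275995 0.15629868] xmin 0.5311498518563214
  0.525 16 0.2236 0.2391 0.1572
  0.540 16 0.2262 0.2393 0.1569
  0.555 16 0.2329 0.238 0.1565
  0.570 17 0.2316 0.2396 0.1552
  0.585 16 0.2333 0.2457 0.1561
  0.600 16 0.2328 0.2429 0.1559
  0.615 12 0.2347 0.2433 0.1552
 fit [array([0.07422155, 0.19379034])] y@.58 0.23683884087916912
 base ((602.3405151367188, 239.7838592529297), (188.9063720703125, 115.33965301513672), 3.8550589084625244)
 post 60 ((649.9336547851562, 242.04757690429688), (27.045482635498047, 49.185455322265625), 1.832656741142273) [0.63642983 0.21720757 0.15319316] [0.6640678  0.26700022 0.16101521]
```

Peg: yaw about 4.2°, stand origin about (0.590, 0.2375), tip at x≈0.530, which matches the sizes given. Rack: centre (0.5545, −0.1935), yaw 7°, so plate_1 is at about (0.505, −0.1995). Moving above plate_1.

```bash
cat > go.py <<'E'
import sys,numpy as np
from workcell import manip
from scipy.spatial.transform import Rotation as Ro
# target x y z(m) heading(deg): print tool-axis move left
s=manip.state(); w=s['tcp_rot']; R=Ro.from_quat([w[1],w[2],w[3],w[0]]).as_matrix()
h=np.degrees(np.arctan2(R[1,0],R[0,0])); a=list(map(float,sys.argv[1:]))
hh=np.radians(a[3]); T=np.array([[np.cos(hh),np.sin(hh),0],[np.sin(hh),-np.cos(hh),0],[0,0,-1]])
print('t',round(s['time_s'],2),'pos',(s['ee_pos']*1000).round(1),'head',h.round(2),'spin',np.radians(h-a[3]).round(3),'after spin move',(T.T@(np.array(a[:3])-s['ee_pos'])*1000).round(1),'F',s['force'].round(1),'open',round(s['opening']*1000,1),'grip',s['grasp_force'])
E
python3 -m crank '[{"travel":[0,0,0],"spin":0.169,"claw":85},{"travel":[48,-35,0],"spin":0,"claw":85},{"travel":[48,-35,0],"spin":0,"claw":85},{"travel":[48,-35,0],"spin":0,"claw":85},{"travel":[48,-35,0],"spin":0,"claw":85}]' 30
python3 -m crank '[{"travel":[48,-35,0],"spin":0,"claw":70},{"travel":[48,-35,0],"spin":0,"claw":70},{"travel":[48,-35,0],"spin":0,"claw":60},{"travel":[0,0,0],"spin":0,"claw":60},{"travel":[0,0,0],"spin":0,"claw":60}]'
python3 go.py .505 -.1995 .141 7
python3 - <<'E'
from h import *
z=np.load('top0.npz'); W=cloud(z['d'],manip.camera_params('top')).reshape(-1,3)
q=W[(z['d'].ravel()>0)&(W[:,2]>.25)&(W[:,0]>.2)]; print(q.min(0),q.max(0))
E
```

```text
time_s: 0.72
ee_pos: [0.3323, -0.3631, 0.2531]
tcp_rot: [-0.0, 0.998, 0.061, -0.0]
force: [0.4, -1.1, 0.1]
opening: 0.085
grasp_force: 0.0
time_s: 1.35
ee_pos: [0.4613, -0.2428, 0.2529]
tcp_rot: [-0.0, 0.998, 0.061, -0.0]
force: [-0.1, 0.3, 0.2]
opening: 0.0602
grasp_force: 0.0
t 1.35 pos [ 461.3 -242.8  252.9] head 7.04 spin 0.001 after spin move [ 48.7 -37.6 111.9] F [-0.1  0.3  0.2] open 60.2 grip 0.0
[ 0.20000924 -0.68871602  0.25030466] [1.04139833 0.52573854 0.75967935]
```

```bash

python3 -m crank '[{"travel":[49,-37,0],"spin":0,"claw":60},{"travel":[0,0,0],"spin":0,"claw":60},{"travel":[0,0,40],"spin":0,"claw":60},{"travel":[0,0,40],"spin":0,"claw":60},{"travel":[0,0,0],"spin":0,"claw":60}]' 30
python3 go.py .505 -.1995 .141 7
python3 - <<'E'
from h import *
a,d,p=grab('top'); b,d2,p2=grab('side')
a=a[150:270,290:430]; b=b[180:320,200:340]
cv2.imwrite('pics/pre1.png',np.hstack([cv2.resize(a,(392,336)),cv2.resize(b,(336,336))]))
E
```

```text
time_s: 1.98
ee_pos: [0.5033, -0.2009, 0.1712]
tcp_rot: [-0.001, 0.998, 0.06, -0.002]
force: [-0.4, -0.4, 1.9]
opening: 0.0601
grasp_force: 0.0
t 1.98 pos [ 503.3 -200.9  171.2] head 6.85 spin -0.003 after spin move [ 1.9 -1.2 30.2] F [-0.4 -0.4  1.9] open 60.1 grip 0.0
```

View pics/pre1.png

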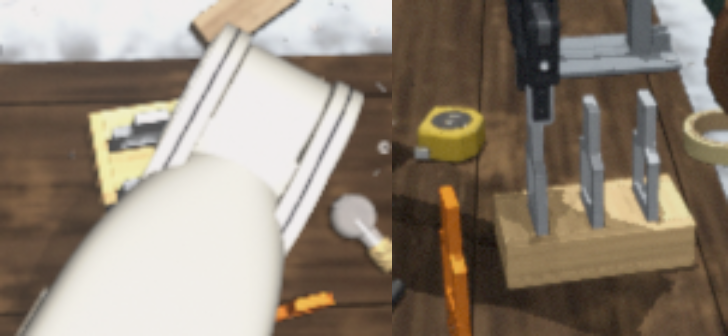

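The finger at (541,100) is in line with plate_1's tab in the side crop, and the neighbouring tabs at (590,120) and (645,115) are clear. Descend and grip.

```bash

python3 -m crank '[{"travel":[2,-1,20],"spin":0,"claw":60},{"travel":[0,0,10],"spin":0,"claw":60},{"travel":[0,0,0],"spin":0,"claw":60}]' 30
python3 go.py .505 -.1995 .141 7
python3 -m crank '[{"travel":[0,0,0],"spin":0,"claw":20},{"travel":[0,0,0],"spin":0,"claw":20},{"travel":[0,0,0],"spin":0,"claw":20},{"travel":[0,0,0],"spin":0,"claw":20},{"travel":[0,0,0],"spin":0,"claw":20}]' 40
python3 go.py .505 -.1995 .141 7
```

```text
time_s: 2.45
ee_pos: [0.5074, -0.1993, 0.1438]
tcp_rot: [0.0, 0.998, 0.061, 0.0]
force: [0.3, -0.3, -0.1]
opening: 0.06
grasp_force: 0.0
t 2.45 pos [ 507.4 -199.3  143.8] head 6.96 spin -0.001 after spin move [-2.4 -0.1  2.8] F [ 0.3 -0.3 -0.1] open 60.0 grip 0.0
time_s: 3.08
ee_pos: [0.5078, -0.1989, 0.1441]
tcp_rot: [0.0, 0.998, 0.061, 0.001]
force: [-1.0, 1.0, 6.2]
opening: 0.0294
grasp_force: 39.4
t 3.08 pos [ 507.8 -198.9  144.1] head 6.99 spin -0.0 after spin move [-2.8  0.3  3.1] F [-1.   1.   6.2] open 29.4 grip 39.36903655529022
```

```bash

python3 -m crank '[{"travel":[0,0,-10],"spin":0,"claw":20},{"travel":[0,0,-15],"spin":0,"claw":20},{"travel":[0,0,-20],"spin":0,"claw":20},{"travel":[0,0,-30],"spin":0,"claw":20},{"travel":[0,0,-25],"spin":0,"claw":20}]'
python3 -m crank '[{"travel":[0,0,0],"spin":0,"claw":20},{"travel":[0,0,0],"spin":0,"claw":20},{"travel":[0,0,0],"spin":0,"claw":20}]'
python3 go.py .45 .2275 .244 4.2
python3 - <<'E'
from h import *
b,d,p=grab('side'); np.savez('s1.npz',d=d,im=b)
W=cloud(d,p).reshape(-1,3); q=W[(d.ravel()>0)&(abs(W[:,0]-.506)<.02)&(abs(W[:,1]+.2)<.045)&(W[:,2]>.06)]
for z in np.arange(.07,.25,.01):
    s=q[abs(q[:,2]-z)<.005]
    if len(s):print(z.round(3),len(s),s[:,0].min().round(3),s[:,0].max().round(3),s[:,1].min().round(3),s[:,1].max().round(3))
b=b[130:320,190:360]; cv2.imwrite('pics/lift1.png',cv2.resize(b,None,fx=3,fy=3))
E
```

```text
time_s: 3.7
ee_pos: [0.5075, -0.1991, 0.2454]
tcp_rot: [0.0, 0.998, 0.061, 0.0]
force: [1.3, -0.3, -1.3]
opening: 0.0289
grasp_force: 39.7
time_s: 4.08
ee_pos: [0.5071, -0.1988, 0.2423]
tcp_rot: [-0.0, 0.998, 0.061, -0.001]
force: [-0.3, 0.2, -1.6]
opening: 0.0292
grasp_force: 39.8
t 4.08 pos [ 507.1 -198.8  242.3] head 6.98 spin 0.048 after spin move [ -25.7 -429.3   -1.7] F [-0.3  0.2 -1.6] open 29.2 grip 39.798447489738464
0.11 17 0.497 0.512 -0.228 -0.176
0.12 37 0.497 0.512 -0.23 -0.174
0.13 36 0.497 0.513 -0.229 -0.179
0.14 38 0.498 0.513 -0.229 -0.18
0.15 48 0.498 0.513 -0.228 -0.174
0.16 43 0.496 0.513 -0.23 -0.169
0.17 42 0.497 0.514 -0.228 -0.172
0.18 36 0.497 0.512 -0.228 -0.174
0.19 32 0.497 0.512 -0.23 -0.175
0.2 41 0.497 0.513 -0.23 -0.176
0.21 40 0.498 0.511 -0.227 -0.178
0.22 32 0.498 0.521 -0.222 -0.183
0.23 54 0.496 0.521 -0.227 -0.18
0.24 64 0.497 0.521 -0.228 -0.182
```

View pics/lift1.png

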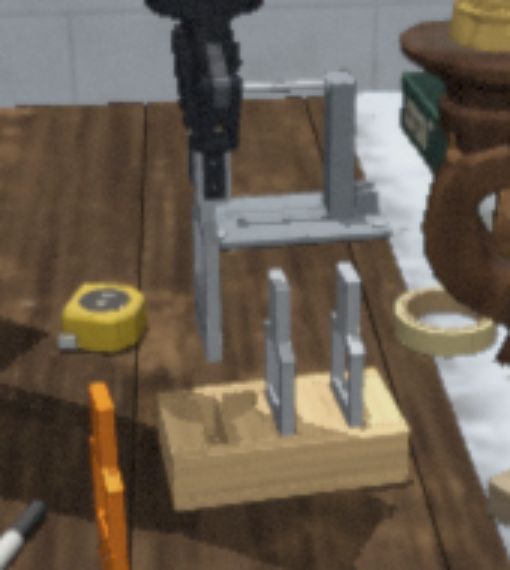

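Plate_1 is held upright and clear of the rack; its edge at (210,280) is vertical, and the other two plates are untouched. Carrying it to the peg tip.

```bash

python3 -m crank '[{"travel":[0,-20,0],"spin":0.048,"claw":20},{"travel":[1,-40,0],"spin":0,"claw":20},{"travel":[1,-52,0],"spin":0,"claw":20},{"travel":[1,-52,0],"spin":0,"claw":20},{"travel":[1,-52,0],"spin":0,"claw":20}]'
python3 -m crank '[{"travel":[1,-52,0],"spin":0,"claw":20},{"travel":[1,-52,0],"spin":0,"claw":20},{"travel":[0,-50,0],"spin":0,"claw":20},{"travel":[0,-40,0],"spin":0,"claw":20},{"travel":[0,-15,0],"spin":0,"claw":20}]'
python3 -m crank '[{"travel":[0,0,0],"spin":0,"claw":20},{"travel":[0,0,0],"spin":0,"claw":20},{"travel":[0,0,0],"spin":0,"claw":20}]'
python3 go.py .482 .2294 .205 4.2
```

```text
time_s: 4.75
ee_pos: [0.4941, 0.0181, 0.2428]
tcp_rot: [-0.0, 0.999, 0.037, -0.0]
force: [0.1, 0.2, -1.5]
opening: 0.0293
grasp_force: 39.9
time_s: 5.38
ee_pos: [0.4857, 0.17, 0.2445]
tcp_rot: [-0.021, 0.997, 0.075, -0.002]
force: [0.6, -0.1, -1.6]
opening: 0.0293
grasp_force: 40.0
time_s: 5.75
ee_pos: [0.4858, 0.1691, 0.2447]
tcp_rot: [-0.021, 0.997, 0.075, -0.002]
force: [0.6, -0.6, -1.3]
opening: 0.0289
grasp_force: 40.0
t 5.75 pos [485.8 169.1 244.7] head 8.59 spin 0.077 after spin move [  0.6 -60.4  39.7] F [ 0.6 -0.6 -1.3] open 28.9 grip 40.0208455324173
```

```bash
python3 - <<'E'
from h import *
from scipy.spatial.transform import Rotation as Ro
s=manip.state(); print(s['q'].round(3), s['torque']); w=s['tcp_rot'];print(Ro.from_quat([w[1],w[2],w[3],w[0]]).as_matrix().round(3))
a,d,p=grab('top'); b,d2,p2=grab('side')
cv2.imwrite('pics/st.png',np.hstack([cv2.resize(a,(400,300)),cv2.resize(b,(400,300))]))
E
```

```text
[ 0.149  0.198 -0.083  1.291  0.042  3.141] [-0.06790345 -0.0184593   0.05253933]
[[ 0.989  0.149 -0.007]
 [ 0.149 -0.988  0.042]
 [-0.001 -0.042 -0.999]]
```

View pics/st.png

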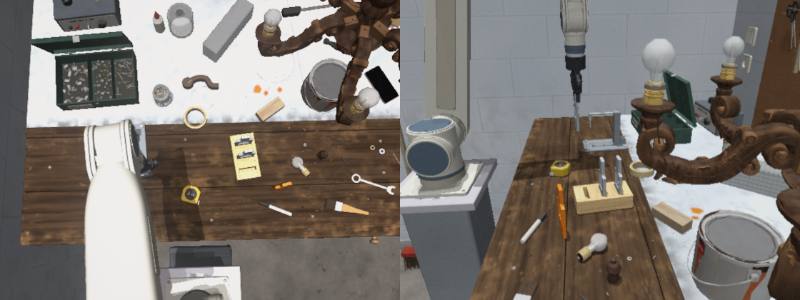

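Joint 6 is at its limit (3.14), so I need the half-turned grasp. The plate is symmetric, so I'll turn the tool back by about π in free air here. The picture shows the plate hanging upright, clear of the stand.

```bash

python3 -m crank '[{"travel":[0,0,0],"spin":-0.18,"claw":20},{"travel":[0,0,0],"spin":-0.18,"claw":20},{"travel":[0,0,0],"spin":-0.18,"claw":20},{"travel":[0,0,0],"spin":-0.18,"claw":20},{"travel":[0,0,0],"spin":-0.18,"claw":20}]'
python3 go.py .482 .2294 .205 184.2
python3 - <<'E'
from h import *
from scipy.spatial.transform import Rotation as Ro
s=manip.state(); print(s['q'].round(3)); w=s['tcp_rot'];print(Ro.from_quat([w[1],w[2],w[3],w[0]]).as_matrix().round(3))
E
```

```text
time_s: 6.48
ee_pos: [0.4857, 0.1696, 0.2447]
tcp_rot: [-0.02, 0.863, 0.504, 0.008]
force: [-0.5, 0.3, -0.7]
opening: 0.0294
grasp_force: 40.0
t 6.47 pos [485.7 169.6 244.7] head 60.53 spin -2.159 after spin move [-0.7 59.9 39.7] F [-0.5  0.3 -0.7] open 29.4 grip 39.99122500419617
[ 0.15   0.198 -0.082  1.291  0.042  2.235]
[[ 0.492  0.871 -0.007]
 [ 0.87  -0.491  0.042]
 [ 0.033 -0.027 -0.999]]
```

```bash

sed -i 's/^print/T=R@Ro.from_euler("z",np.radians(h-a[3])).as_matrix()\nprint(R[:,2].round(3))\nprint/' go.py
python3 -m crank '[{"travel":[0,0,0],"spin":-0.18,"claw":20},{"travel":[0,0,0],"spin":-0.18,"claw":20},{"travel":[0,0,0],"spin":-0.18,"claw":20},{"travel":[0,0,0],"spin":-0.18,"claw":20},{"travel":[0,0,0],"spin":-0.18,"claw":20}]'
python3 -m crank '[{"travel":[0,0,0],"spin":-0.18,"claw":20},{"travel":[0,0,0],"spin":-0.18,"claw":20},{"travel":[0,0,0],"spin":-0.18,"claw":20},{"travel":[0,0,0],"spin":-0.18,"claw":20},{"travel":[0,0,0],"spin":-0.18,"claw":20}]'
python3 -m crank '[{"travel":[0,0,0],"spin":-0.18,"claw":20},{"travel":[0,0,0],"spin":-0.18,"claw":20},{"travel":[0,0,0],"spin":0,"claw":20},{"travel":[0,0,0],"spin":0,"claw":20}]'
python3 go.py .478 .2275 .205 184.2
```

```text
time_s: 7.1
ee_pos: [0.4856, 0.1696, 0.2447]
tcp_rot: [-0.015, 0.558, 0.829, 0.015]
force: [0.5, -0.0, -1.1]
opening: 0.0291
grasp_force: 40.0
time_s: 7.72
ee_pos: [0.4857, 0.1696, 0.2447]
tcp_rot: [-0.006, 0.142, 0.99, 0.02]
force: [-1.0, -0.4, -2.3]
opening: 0.0292
grasp_force: 40.0
time_s: 8.22
ee_pos: [0.4856, 0.1697, 0.2447]
tcp_rot: [-0.003, -0.033, 0.999, 0.021]
force: [0.0, -0.5, -1.1]
opening: 0.0294
grasp_force: 40.0
[-0.007  0.042 -0.999]
t 8.22 pos [485.6 169.7 244.7] head -176.24 spin -6.291 after spin move [ 3.2 56.4 42.1] F [ 0.  -0.5 -1.1] open 29.4 grip 39.98251676559448
```

```bash

python3 -m crank '[{"travel":[3,28,0],"spin":-0.008,"claw":20},{"travel":[0,28,0],"spin":0,"claw":20},{"travel":[0,0,20],"spin":0,"claw":20},{"travel":[0,0,22],"spin":0,"claw":20},{"travel":[0,0,0],"spin":0,"claw":20}]'
python3 -m crank '[{"travel":[0,0,0],"spin":0,"claw":20},{"travel":[0,0,0],"spin":0,"claw":20}]'
python3 go.py .478 .2275 .205 184.2
python3 - <<'E'
from h import *
b,d,p=grab('side'); W=cloud(d,p).reshape(-1,3)
m=(d.ravel()>0)&(abs(W[:,0]-.48)<.03)&(abs(W[:,1]-.23)<.045)
q=W[m]
for z in np.arange(.06,.21,.01):
    s=q[abs(q[:,2]-z)<.005]
    if len(s):print(z.round(3),len(s),s[:,0].min().round(3),s[:,0].max().round(3),s[:,1].min().round(3),s[:,1].max().round(3))
cv2.imwrite('pics/peg1.png',cv2.resize(b[100:230,200:340],None,fx=4,fy=4,interpolation=2))
E
```

```text
time_s: 8.85
ee_pos: [0.4774, 0.227, 0.2039]
tcp_rot: [-0.004, -0.038, 0.999, 0.021]
force: [0.2, 0.3, -1.6]
opening: 0.0293
grasp_force: 40.1
time_s: 9.1
ee_pos: [0.4787, 0.2272, 0.206]
tcp_rot: [-0.002, -0.038, 0.999, 0.021]
force: [-0.7, -0.4, -1.1]
opening: 0.0291
grasp_force: 40.1
[-0.006  0.042 -0.999]
t 9.1 pos [478.7 227.2 206. ] head -175.59 spin -6.28 after spin move [0.7 0.3 1.1] F [-0.7 -0.4 -1.1] open 29.1 grip 40.10747194290161
0.07 1 0.486 0.486 0.207 0.207
0.08 14 0.478 0.49 0.197 0.24
0.09 17 0.478 0.49 0.2 0.234
0.1 13 0.479 0.49 0.196 0.23
0.11 17 0.476 0.491 0.199 0.261
0.12 18 0.476 0.488 0.198 0.256
0.13 15 0.477 0.489 0.196 0.255
0.14 12 0.477 0.489 0.197 0.253
0.15 17 0.478 0.489 0.197 0.255
0.16 15 0.478 0.49 0.194 0.249
0.17 20 0.478 0.49 0.199 0.232
0.18 10 0.476 0.488 0.21 0.228
0.19 21 0.468 0.491 0.199 0.248
0.2 28 0.468 0.491 0.197 0.245
```

View pics/peg1.png

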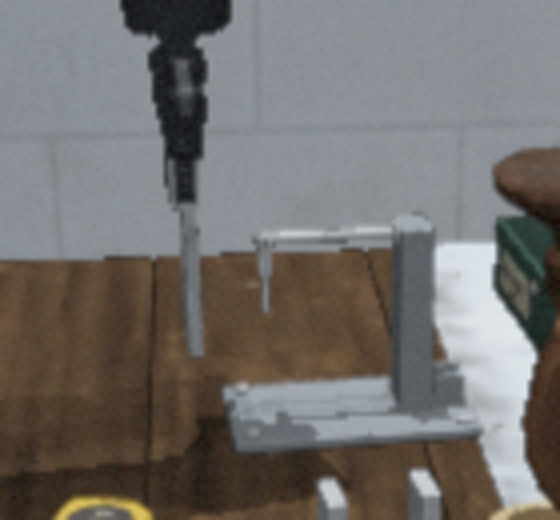

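The held plate's edge is at (190,280). The peg tip is at (258,238) with the flap hanging at (265,280), and the plate is squarely in front of the tip. Pushing in slowly.

```bash

python3 -m crank '[{"travel":[-20,0,1],"spin":0,"claw":20},{"travel":[-15,0,0],"spin":0,"claw":20},{"travel":[-12,0,0],"spin":0,"claw":20},{"travel":[-10,0,0],"spin":0,"claw":20},{"travel":[-8,0,0],"spin":0,"claw":20}]'
python3 go.py .622 .2381 .205 184.2
python3 -m crank '[{"travel":[-8,0,0],"spin":0,"claw":20},{"travel":[-8,0,0],"spin":0,"claw":20},{"travel":[-8,0,0],"spin":0,"claw":20},{"travel":[-8,0,0],"spin":0,"claw":20},{"travel":[-8,0,0],"spin":0,"claw":20}]'
python3 go.py .622 .2381 .205 184.2
```

```text
time_s: 9.78
ee_pos: [0.5435, 0.2323, 0.2037]
tcp_rot: [-0.003, -0.039, 0.999, 0.021]
force: [-0.5, 0.1, -1.6]
opening: 0.0291
grasp_force: 40.1
[-0.007  0.042 -0.999]
t 9.78 pos [543.5 232.3 203.7] head -175.55 spin -6.279 after spin move [-78.7   0.1  -1.6] F [-0.5  0.1 -1.6] open 29.1 grip 40.12521207332611
time_s: 10.4
ee_pos: [0.5834, 0.2354, 0.2037]
tcp_rot: [-0.003, -0.039, 0.999, 0.021]
force: [0.4, -0.2, -1.3]
opening: 0.0292
grasp_force: 40.1
[-0.007  0.042 -0.999]
t 10.4 pos [583.4 235.4 203.7] head -175.54 spin -6.279 after spin move [-38.7  -0.1  -1.5] F [ 0.4 -0.2 -1.3] open 29.2 grip 40.12491524219513
```

```bash

python3 -m crank '[{"travel":[-9,0,0],"spin":0,"claw":20},{"travel":[-9,0,0],"spin":0,"claw":20},{"travel":[-9,0,0],"spin":0,"claw":20},{"travel":[-8,0,0],"spin":0,"claw":20},{"travel":[0,0,0],"spin":0,"claw":20}]'
python3 -m crank '[{"travel":[0,0,2],"spin":0,"claw":20},{"travel":[0,0,2],"spin":0,"claw":20},{"travel":[0,0,1],"spin":0,"claw":20},{"travel":[0,0,0],"spin":0,"claw":20}]'
python3 go.py .622 .2381 .197 184.2
python3 - <<'E'
from h import *
b,d,p=grab('side')
cv2.imwrite('pics/peg2.png',cv2.resize(b[100:230,220:340],None,fx=4,fy=4,interpolation=2))
E
```

```text
time_s: 11.02
ee_pos: [0.6183, 0.238, 0.2033]
tcp_rot: [-0.003, -0.039, 0.999, 0.021]
force: [0.3, -0.4, -1.6]
opening: 0.0291
grasp_force: 40.1
time_s: 11.52
ee_pos: [0.6177, 0.2383, 0.1986]
tcp_rot: [-0.003, -0.039, 0.999, 0.021]
force: [0.2, -0.6, -2.5]
opening: 0.0291
grasp_force: 40.1
[-0.007  0.042 -0.999]
t 11.53 pos [617.7 238.3 198.6] head -175.54 spin -6.279 after spin move [-4.3 -0.6  1.5] F [ 0.2 -0.6 -2.5] open 29.1 grip 40.125499963760376
```

View pics/peg2.png

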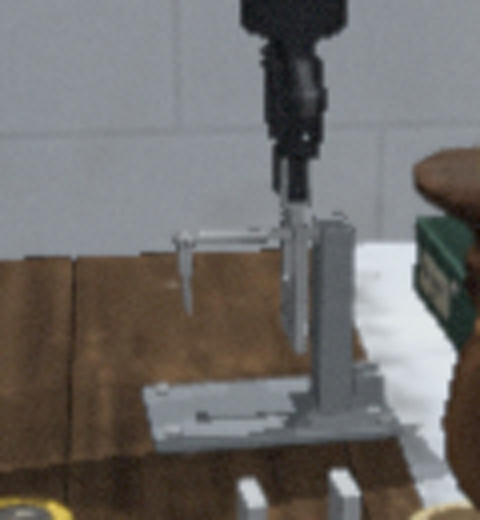

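The flap hangs shut again at (188,275), with plate_1 on the peg at (295,290) close to the post. Lower a little, release and rise.

```bash

python3 -m crank '[{"travel":[0,0,1],"spin":0,"claw":20},{"travel":[0,0,0],"spin":0,"claw":20},{"travel":[0,0,0],"spin":0,"claw":34},{"travel":[0,0,0],"spin":0,"claw":50},{"travel":[0,0,0],"spin":0,"claw":60}]'
python3 -m crank '[{"travel":[0,0,0],"spin":0,"claw":60},{"travel":[0,0,-15],"spin":0,"claw":60},{"travel":[0,0,-25],"spin":0,"claw":60},{"travel":[0,0,-40],"spin":0,"claw":60},{"travel":[0,0,0],"spin":0,"claw":60}]'
python3 go.py .5545 -.1935 .260 187
python3 - <<'E'
from h import *
b,d,p=grab('side'); W=cloud(d,p).reshape(-1,3)
q=W[(d.ravel()>0)&(abs(W[:,0]-.615)<.018)&(abs(W[:,1]-.24)<.045)]
for z in np.arange(.06,.24,.01):
    s=q[abs(q[:,2]-z)<.005]
    if len(s):print(z.round(3),len(s),s[:,0].min().round(3),np.median(s[:,0]).round(3),s[:,1].min().round(3),s[:,1].max().round(3))
print(manip.state()['q'].round(2))
E
```

```text
time_s: 12.2
ee_pos: [0.6178, 0.2383, 0.1976]
tcp_rot: [-0.003, -0.039, 0.999, 0.021]
force: [-0.4, -0.1, 0.7]
opening: 0.0599
grasp_force: 0.0
time_s: 12.82
ee_pos: [0.6193, 0.2351, 0.282]
tcp_rot: [0.001, -0.039, 0.999, 0.022]
force: [0.9, 0.4, 0.1]
opening: 0.0599
grasp_force: 0.0
[-0.001  0.043 -0.999]
t 12.82 pos [619.3 235.1 282. ] head -175.55 spin -6.328 after spin move [ 116.6 -418.     3.4] F [0.9 0.4 0.1] open 59.9 grip 0.0
0.06 3 0.62 0.623 0.221 0.222
0.07 17 0.615 0.623 0.219 0.27
0.08 21 0.615 0.62 0.213 0.267
0.09 23 0.615 0.619 0.214 0.27
0.1 22 0.615 0.619 0.215 0.27
0.11 27 0.615 0.62 0.213 0.272
0.12 22 0.615 0.621 0.211 0.272
0.13 21 0.615 0.621 0.21 0.269
0.14 16 0.615 0.621 0.208 0.268
0.15 27 0.6 0.615 0.208 0.253
0.16 33 0.597 0.62 0.204 0.269
0.17 15 0.618 0.622 0.221 0.238
0.18 16 0.617 0.622 0.218 0.243
0.19 17 0.618 0.622 0.219 0.242
0.2 20 0.618 0.622 0.218 0.245
0.21 10 0.618 0.623 0.223 0.252
[0.22 0.45 0.37 1.49 0.04 0.14]
```

Plate_1 hangs straight at x≈0.621. Now over plate_2, with the half-turned grasp from the start.

```bash

python3 -m crank '[{"travel":[10,-30,0],"spin":-0.045,"claw":60},{"travel":[15,-52,0],"spin":0,"claw":60},{"travel":[15,-52,0],"spin":0,"claw":60},{"travel":[15,-52,0],"spin":0,"claw":60},{"travel":[15,-52,0],"spin":0,"claw":60}]'
python3 -m crank '[{"travel":[15,-52,0],"spin":0,"claw":60},{"travel":[15,-52,0],"spin":0,"claw":60},{"travel":[12,-50,0],"spin":0,"claw":60},{"travel":[4,-26,0],"spin":0,"claw":60},{"travel":[0,0,0],"spin":0,"claw":60}]'
python3 -m crank '[{"travel":[0,0,0],"spin":0,"claw":60},{"travel":[0,0,0],"spin":0,"claw":60}]'
python3 go.py .5545 -.1935 .190 187
```

```text
time_s: 13.5
ee_pos: [0.5757, -0.0108, 0.2669]
tcp_rot: [-0.003, -0.061, 0.998, 0.021]
force: [1.4, -0.7, -0.3]
opening: 0.0602
grasp_force: 0.0
time_s: 14.12
ee_pos: [0.5523, -0.1952, 0.2589]
tcp_rot: [-0.003, -0.06, 0.998, 0.022]
force: [-0.1, 0.9, -0.1]
opening: 0.06
grasp_force: 0.0
time_s: 14.38
ee_pos: [0.5529, -0.1923, 0.26]
tcp_rot: [-0.002, -0.062, 0.998, 0.021]
force: [-0.7, 0.6, 0.0]
opening: 0.0599
grasp_force: 0.0
[-0.007  0.042 -0.999]
t 14.38 pos [ 552.9 -192.3  260. ] head -172.9 spin -6.281 after spin move [-1.5 -4.4 69.9] F [-0.7  0.6  0. ] open 59.9 grip 0.0
```

```bash

python3 -m crank '[{"travel":[-1,-6,0],"spin":0,"claw":60},{"travel":[0,0,40],"spin":0,"claw":60},{"travel":[0,0,40],"spin":0,"claw":60},{"travel":[0,0,0],"spin":0,"claw":60},{"travel":[0,0,0],"spin":0,"claw":60}]'
python3 go.py .5545 -.1935 .144 187
python3 - <<'E'
from h import *
b,d,p=grab('side')
cv2.imwrite('pics/pre2.png',cv2.resize(b[170:310,210:350],None,fx=4,fy=4,interpolation=2))
E
```

```text
time_s: 15.0
ee_pos: [0.5547, -0.1961, 0.1813]
tcp_rot: [-0.002, -0.061, 0.998, 0.021]
force: [-0.6, 0.1, 0.2]
opening: 0.0597
grasp_force: 0.0
[-0.006  0.041 -0.999]
t 15.0 pos [ 554.7 -196.1  181.3] head -172.95 spin -6.282 after spin move [-0.1  1.  37.4] F [-0.6  0.1  0.2] open 59.7 grip 0.0
```

View pics/pre2.png

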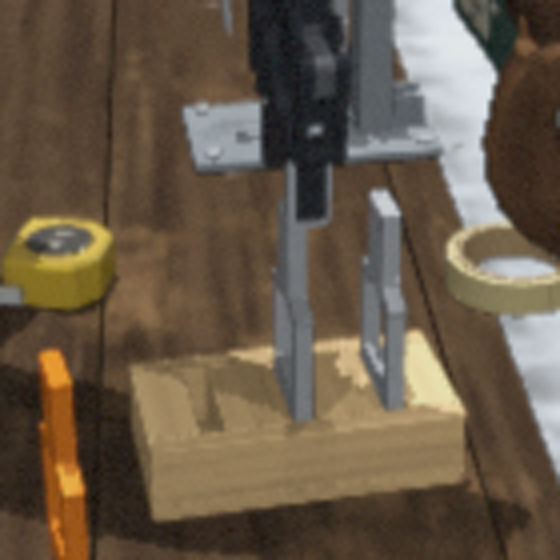

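The finger at (312,190) brackets plate_2's tab at (293,230), and plate_3 at (385,300) is clear. Descend, grip and lift.

```bash

python3 -m crank '[{"travel":[2,0,18],"spin":0,"claw":60},{"travel":[0,1,18],"spin":0,"claw":60},{"travel":[0,0,0],"spin":0,"claw":60},{"travel":[0,0,0],"spin":0,"claw":60}]' 30
python3 go.py .5535 -.1935 .144 187
python3 -m crank '[{"travel":[0,0,0],"spin":0,"claw":20},{"travel":[0,0,0],"spin":0,"claw":20},{"travel":[0,0,0],"spin":0,"claw":20},{"travel":[0,0,0],"spin":0,"claw":20},{"travel":[0,0,0],"spin":0,"claw":20}]' 40
python3 go.py .5535 -.1935 .144 187
```

```text
time_s: 15.55
ee_pos: [0.5524, -0.194, 0.1454]
tcp_rot: [-0.001, -0.061, 0.998, 0.021]
force: [-0.2, 0.2, 0.3]
opening: 0.0599
grasp_force: 0.0
[-0.005  0.041 -0.999]
t 15.55 pos [ 552.4 -194.   145.4] head -172.97 spin -6.283 after spin move [-1.2  0.3  1.5] F [-0.2  0.2  0.3] open 59.9 grip 0.0
time_s: 16.18
ee_pos: [0.5523, -0.1943, 0.145]
tcp_rot: [-0.001, -0.061, 0.998, 0.02]
force: [-0.1, -2.2, 4.9]
opening: 0.0294
grasp_force: 39.5
[-0.005  0.04  -0.999]
t 16.18 pos [ 552.3 -194.3  145. ] head -172.98 spin -6.283 after spin move [-1.3  0.6  1. ] F [-0.1 -2.2  4.9] open 29.4 grip 39.5437753200531
```

```bash

python3 -m crank '[{"travel":[0,0.4,-10],"spin":0,"claw":20},{"travel":[0,0.6,-15],"spin":0,"claw":20},{"travel":[0,0.8,-20],"spin":0,"claw":20},{"travel":[0,1,-30],"spin":0,"claw":20},{"travel":[0,1,-25],"spin":0,"claw":20}]'
python3 -m crank '[{"travel":[0,0,0],"spin":0,"claw":20},{"travel":[0,0,0],"spin":0,"claw":20}]'
python3 go.py .478 .2275 .245 184.2
python3 - <<'E'
from h import *
b,d,p=grab('side'); W=cloud(d,p).reshape(-1,3)
q=W[(d.ravel()>0)&(abs(W[:,0]-.555)<.02)&(abs(W[:,1]+.195)<.05)&(W[:,2]>.06)]
for z in np.arange(.09,.25,.02):
    s=q[abs(q[:,2]-z)<.01]
    if len(s):print(z.round(3),len(s),s.min(0).round(3),s.max(0).round(3))
cv2.imwrite('pics/lift2.png',cv2.resize(b[130:310,190:350],None,fx=3,fy=3,interpolation=2))
E
```

```text
time_s: 16.8
ee_pos: [0.5519, -0.1939, 0.2459]
tcp_rot: [-0.002, -0.061, 0.998, 0.021]
force: [1.0, -0.7, -2.1]
opening: 0.029
grasp_force: 40.0
time_s: 17.05
ee_pos: [0.5516, -0.1938, 0.2432]
tcp_rot: [-0.003, -0.061, 0.998, 0.021]
force: [-0.3, 0.3, -1.1]
opening: 0.0289
grasp_force: 40.0
[-0.008  0.042 -0.999]
t 17.05 pos [ 551.6 -193.8  243.2] head -172.96 spin -6.234 after spin move [ 42.6 425.3  16.7] F [-0.3  0.3 -1.1] open 28.9 grip 40.03784000873566
0.11 39 [ 0.547 -0.221  0.11 ] [ 0.562 -0.169  0.12 ]
0.13 85 [ 0.547 -0.222  0.12 ] [ 0.562 -0.168  0.14 ]
0.15 105 [ 0.547 -0.223  0.14 ] [ 0.562 -0.167  0.16 ]
0.17 86 [ 0.547 -0.222  0.16 ] [ 0.562 -0.167  0.18 ]
0.19 65 [ 0.547 -0.224  0.181] [ 0.562 -0.169  0.199]
0.21 85 [ 0.547 -0.223  0.2  ] [ 0.562 -0.166  0.219]
0.23 111 [ 0.541 -0.223  0.222] [ 0.567 -0.174  0.24 ]
```

```bash

python3 -m crank '[{"travel":[3,20,1],"spin":0.049,"claw":20},{"travel":[5,45,2],"spin":0,"claw":20},{"travel":[5,52,2],"spin":0,"claw":20},{"travel":[5,52,2],"spin":0,"claw":20},{"travel":[5,52,2],"spin":0,"claw":20}]'
python3 -m crank '[{"travel":[5,52,2],"spin":0,"claw":20},{"travel":[5,52,2],"spin":0,"claw":20},{"travel":[5,50,2],"spin":0,"claw":20},{"travel":[5,35,2],"spin":0,"claw":20},{"travel":[0,15,0],"spin":0,"claw":20}]'
python3 -m crank '[{"travel":[0,0,0],"spin":0,"claw":20},{"travel":[0,0,0],"spin":0,"claw":20}]'
python3 go.py .478 .2275 .205 184.2
```

```text
time_s: 17.73
ee_pos: [0.5108, 0.0262, 0.2433]
tcp_rot: [-0.004, -0.037, 0.999, 0.021]
force: [0.4, -0.0, -1.3]
opening: 0.0294
grasp_force: 40.0
time_s: 18.35
ee_pos: [0.4756, 0.2283, 0.2441]
tcp_rot: [-0.004, -0.038, 0.999, 0.021]
force: [0.5, 0.1, -1.7]
opening: 0.0292
grasp_force: 40.1
time_s: 18.6
ee_pos: [0.4769, 0.2259, 0.2447]
tcp_rot: [-0.003, -0.036, 0.999, 0.021]
force: [0.7, -0.2, -1.5]
opening: 0.0292
grasp_force: 40.1
[-0.008  0.041 -0.999]
t 18.6 pos [476.9 225.9 244.7] head -175.82 spin -6.284 after spin move [-1.4 -0.1 39.8] F [ 0.7 -0.2 -1.5] open 29.2 grip 40.05775451660156
```

```bash

python3 -m crank '[{"travel":[0,0,20],"spin":0,"claw":20},{"travel":[0,0,20],"spin":0,"claw":20},{"travel":[0,0,0],"spin":0,"claw":20},{"travel":[0,0,0],"spin":0,"claw":20}]'
python3 go.py .478 .2275 .205 184.2
python3 -m crank '[{"travel":[-20,0,1],"spin":0,"claw":20},{"travel":[-15,0,0],"spin":0,"claw":20},{"travel":[-12,0,0],"spin":0,"claw":20},{"travel":[-10,0,0],"spin":0,"claw":20},{"travel":[-8,0,0],"spin":0,"claw":20}]'
python3 go.py .597 .2361 .205 184.2
python3 - <<'E'
from h import *
b,d,p=grab('side')
cv2.imwrite('pics/mid2.png',cv2.resize(b[100:230,220:340],None,fx=4,fy=4,interpolation=2))
E
```

```text
time_s: 19.1
ee_pos: [0.477, 0.2278, 0.2058]
tcp_rot: [-0.002, -0.036, 0.999, 0.021]
force: [0.0, 0.3, -0.7]
opening: 0.0293
grasp_force: 40.1
[-0.006  0.042 -0.999]
t 19.1 pos [477.  227.8 205.8] head -175.84 spin -6.284 after spin move [-1.  -0.4  0.8] F [ 0.   0.3 -0.7] open 29.3 grip 40.09333312511444
time_s: 19.73
ee_pos: [0.5418, 0.2333, 0.2039]
tcp_rot: [-0.003, -0.037, 0.999, 0.021]
force: [0.1, 0.8, -2.0]
opening: 0.0293
grasp_force: 40.1
[-0.007  0.042 -0.999]
t 19.73 pos [541.8 233.3 203.9] head -175.78 spin -6.283 after spin move [-55.2  -1.2  -1.4] F [ 0.1  0.8 -2. ] open 29.3 grip 40.1299113035202
```

```bash

python3 -m crank '[{"travel":[-8,0,0],"spin":0,"claw":20},{"travel":[-8,-1,0],"spin":0,"claw":20},{"travel":[-8,0,0],"spin":0,"claw":20},{"travel":[-8,0,0],"spin":0,"claw":20},{"travel":[-8,0,0],"spin":0,"claw":20}]'
python3 -m crank '[{"travel":[-8,0,0],"spin":0,"claw":20},{"travel":[-8,0,0],"spin":0,"claw":20},{"travel":[0,0,0],"spin":0,"claw":20},{"travel":[0,0,0],"spin":0,"claw":20}]'
python3 go.py .597 .2361 .198 184.2
python3 - <<'E'
from h import *
b,d,p=grab('side')
cv2.imwrite('pics/in2.png',cv2.resize(b[100:230,220:340],None,fx=4,fy=4,interpolation=2))
E
```

```text
time_s: 20.4
ee_pos: [0.5818, 0.2352, 0.2037]
tcp_rot: [-0.003, -0.037, 0.999, 0.021]
force: [0.5, 0.8, -1.7]
opening: 0.0293
grasp_force: 40.1
time_s: 20.9
ee_pos: [0.597, 0.2364, 0.2035]
tcp_rot: [-0.003, -0.037, 0.999, 0.021]
force: [-0.7, 0.4, -2.4]
opening: 0.0292
grasp_force: 40.1
[-0.007  0.042 -0.999]
t 20.9 pos [597.  236.4 203.5] head -175.78 spin -6.283 after spin move [ 0.  -0.5  5.5] F [-0.7  0.4 -2.4] open 29.2 grip 40.13839244842529
```

View pics/in2.png

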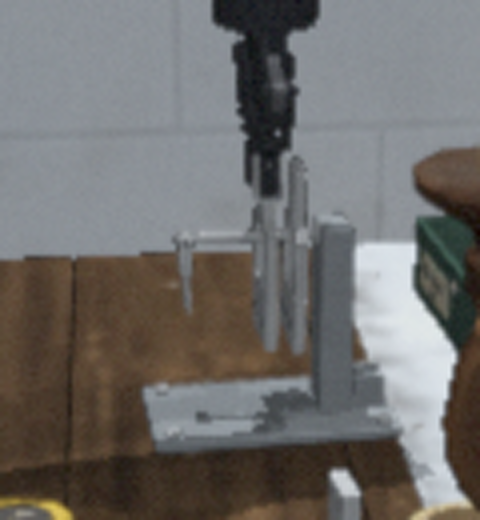

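The flap has fallen shut at (188,275), with plate_2 at (265,290) and plate_1 at (295,290), both behind it. Lower, release and rise.

```bash

python3 -m crank '[{"travel":[-2,0,2],"spin":0,"claw":20},{"travel":[0,0,2],"spin":0,"claw":20},{"travel":[0,0,2],"spin":0,"claw":20},{"travel":[0,0,0],"spin":0,"claw":20},{"travel":[0,0,0],"spin":0,"claw":20}]'
python3 -m crank '[{"travel":[0,0,0],"spin":0,"claw":34},{"travel":[0,0,0],"spin":0,"claw":50},{"travel":[0,0,0],"spin":0,"claw":60},{"travel":[0,0,0],"spin":0,"claw":60},{"travel":[0,0.6,-15],"spin":0,"claw":60}]'
python3 -m crank '[{"travel":[0,1,-25],"spin":0,"claw":60},{"travel":[0,2,-45],"spin":0,"claw":60},{"travel":[0,0,-30],"spin":0,"claw":60},{"travel":[0,0,0],"spin":0,"claw":60},{"travel":[0,0,0],"spin":0,"claw":60}]'
python3 -m crank '[{"travel":[0,0,0],"spin":0,"claw":60},{"travel":[0,0,0],"spin":0,"claw":60},{"travel":[0,0,0],"spin":0,"claw":60},{"travel":[0,0,0],"spin":0,"claw":60}]'
python3 - <<'E'
from h import *
b,d,p=grab('side'); a,_,_=grab('top')
cv2.imwrite('pics/fin.png',np.hstack([cv2.resize(b[100:300,190:350],None,fx=2.8,fy=2.8,interpolation=2)]))
W=cloud(d,p).reshape(-1,3)
for x0 in(.600,.621,.538):
  q=W[(d.ravel()>0)&(abs(W[:,0]-x0)<.01)&(abs(W[:,1]-.24)<.045)]
  for z in (.08,.1,.12,.14,.17,.19,.21):
    s=q[abs(q[:,2]-z)<.007]
    if len(s):print(x0,z,len(s),np.median(s[:,0]).round(4),s[:,1].min().round(3),s[:,1].max().round(3))
E
```

```text
time_s: 21.58
ee_pos: [0.5992, 0.2367, 0.1985]
tcp_rot: [-0.002, -0.037, 0.999, 0.021]
force: [-1.5, -1.3, 5.2]
opening: 0.0291
grasp_force: 40.8
time_s: 22.2
ee_pos: [0.5987, 0.2366, 0.2121]
tcp_rot: [-0.004, -0.037, 0.999, 0.021]
force: [-0.9, -0.2, 0.6]
opening: 0.0602
grasp_force: 0.0
time_s: 22.82
ee_pos: [0.5996, 0.2355, 0.3125]
tcp_rot: [-0.003, -0.037, 0.999, 0.021]
force: [1.0, -0.0, -0.1]
opening: 0.06
grasp_force: 0.0
time_s: 23.32
ee_pos: [0.5997, 0.2355, 0.3125]
tcp_rot: [-0.003, -0.037, 0.999, 0.021]
force: [-0.8, 0.6, 0.2]
opening: 0.0599
grasp_force: 0.0
0.6 0.08 24 0.5998 0.214 0.263
0.6 0.1 25 0.5988 0.211 0.264
0.6 0.12 25 0.6022 0.207 0.267
0.6 0.14 19 0.6023 0.202 0.263
0.6 0.17 23 0.6019 0.217 0.243
0.6 0.19 24 0.6018 0.218 0.241
0.6 0.21 16 0.6022 0.219 0.246
0.621 0.08 28 0.6195 0.215 0.268
0.621 0.1 31 0.6195 0.215 0.273
0.621 0.12 29 0.621 0.212 0.27
0.621 0.14 21 0.6215 0.211 0.266
0.621 0.17 24 0.6225 0.221 0.252
0.621 0.19 23 0.6222 0.217 0.242
0.621 0.21 16 0.6232 0.22 0.252
0.538 0.1 7 0.5415 0.225 0.232
0.538 0.12 8 0.5393 0.223 0.234
0.538 0.14 16 0.5395 0.225 0.247
```

View pics/fin.png

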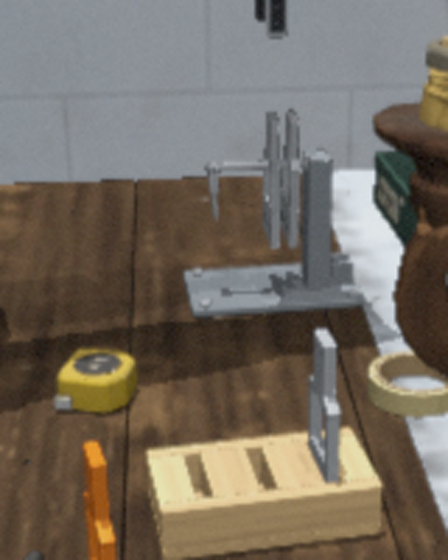

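Both plates hang behind the shut flap (flap at (213,195), plates at (272,180) and (291,180)). Plate_3 stands in the rack at (325,405), and the gripper is clear.

```bash
python3 -c "
from workcell import manip
print(manip.hand_in())"
```

```text
the job is handed in; nothing more can be done
None
```

Plate_1 and plate_2 hang on the peg behind the closed flap, plate_3 is still in the rack, nothing else was touched, and the job was handed in at about 23 s of the 72 s allowed.

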